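Tuck a glass chromatography plate under the spotting bridge and hold it flat

TASK

Take the glass chromatography plate from the drying rest and lay it lengthways on the raised bed of the spotting board, then slide its short edge under the hinged ruler bridge, straight and fully home against the stop behind it, without lifting the bridge. Finish while still holding the plate: keep it gently pressed down flat on the bed, ready for spotting, and do not let go. Leave the rack, jar, tank and vial standing where they are.

Things in the scene. Friction and masses are not known exactly. Their poses are not given: they have to be found in the camera images.
- plate: Loose glass plate, 100 x 50 x 4 mm, about 45 g, white coating on top, greenish glass below; starts flat on the drying rest, about lined up with it, underside 20 mm above the bench. Origin: centre of its underside; x along its length, y its width, z up. Either short edge may be tucked. The glass breaks if pushed against the bed or board with more than 40 N.
- rest: Drying rest, fixed: steel foot 120 x 66 x 4 mm with two upright bars 110 mm long along its x, 24 mm apart, tops 20 mm above the bench. The plate lies on the bars, its long edges overhanging by about 11 mm, with free room below for fingertips (down to 4 mm above the bench). Origin: centre of its underside, on the bench.
- board: Spotting board, fixed: grey base 165 x 170 x 8 mm, from x = -70 to +95 mm. Its x axis is the way the plate slides home. Origin: on the bench, below the centre of a plate fully home. It carries the bed, a back stop (face at x = +50 mm, top 22 mm up), two steel cheeks 56 mm apart at x = +32 to +58 mm with a mouth flared from x = +20 mm (70 mm wide there), and the bridge.
- bed: Raised rigid steel bed on which the plate lies: 30 mm wide, top 20 mm above the bench, from x = -65 to +50 mm of the board, along its middle (y = 0). Narrower than the plate, so fingers on the long edges pass beside it (free down to the base, 8 mm above the bench). Origin: on the base, 8 mm above the board's origin; axes as the board's.
- seat (a point): Where the origin of the plate (centre of its underside) lies when it is fully home: on top of the bed, 20 mm above the bench, 50 mm before the back stop. Axes as the board's.
- bridge_edge (a point): Middle of the front edge of the aluminium ruler bridge: 148 mm wide, 6 mm thick, hinged 42 mm behind this edge. It covers the board from x = +35 to +77 mm, underside 6 mm above the bed (2 mm over the plate's top), front lip turned up 2 mm; top 32 mm above the bench (hinge lugs 34 mm). A plate fully home reaches 15 mm under it.
- bridge (a joint): Hinge of the ruler bridge: 0 = lying down on its feet, grows as the front edge rises (rad); 0.09 rad is the edge raised by about 4 mm. It is light (90 g) and lies by its own weight only.
- tube_rack: Blue tube rack, 80 x 130 mm, 43 mm high with its tubes, standing loose beyond the work. Origin: centre of its underside. Leave alone.
- solvent_jar: Amber glass jar, 72 mm across, 105 mm high, loose. Origin: centre of its underside. Leave alone.
- tank: Glass developing tank with lid, 66 x 126 mm, 120 mm high with its knob, loose. Origin: centre of its underside. Leave alone.
- vial: Small glass vial with capillaries standing in it, 26 mm across, 40 mm high (capillary tips 76 mm), loose, between the robot and the work. Origin: centre of its underside. Leave alone.
Mind the look-alikes: they are no part of the job. What is meant by the plate is not red, and is the smaller of those in its own colour.

How it is judged (in metres and radians):
On the way, in this order (a step that is already met when the one before it is completed fails the run):
1. the plate is lifted clear of the drying rest in the gripper (height (world z) of plate above 0.03 m and contact force between the fingers and plate above 1 N), for 0.1 s.
2. the plate lies on the bed with its edge under the bridge (x of plate in the frame of seat above -0.01 m and z of plate in the frame of seat below 0.003 m and value of joint bridge below 0.05 rad), for 0.1 s.
At the end, for the whole second after the job is handed in: To the last second the plate is home under the bridge (4 mm of the stop, 5 mm of the middle, 0.06 rad of straight), flat on the bed (1.5 mm, 0.03 rad), the bridge down (under 0.03 rad), and the gripper holds or presses it (over 1.5 N) so that it bears on the bed with over 2.5 N (x of plate in the frame of seat between -0.004 and 0.004 m and y of plate in the frame of seat between -0.005 and 0.005 m and z of plate in the frame of seat below 0.0015 m and angle between the x axis of plate and the x axis of seat, either way round below 0.06 rad and angle between plate's own z axis and vertical below 0.03 rad and value of joint bridge below 0.03 rad and contact force between plate and bed above 2.5 N and contact force between the fingers and plate above 1.5 N); the arm keeps its last pose, push and grip.
It fails at once if the bridge is lifted (front edge more than about 4 mm up) (value of joint bridge above 0.09 rad).
It fails at once if the glass is pushed against the board or its bed with more than 40 N (contact force between plate and board above 40 N or contact force between plate and bed above 40 N).
It fails at once if a bystander is knocked or moved (distance of any of tube_rack, solvent_jar, tank, vial from where it was at the start of the episode above 0.02 m).
It also fails if it takes over 42 s, if anything falls off the work surface, if the arm or the gripper's body presses on something with over 40 N, if the wrist force passes 120 N, or if a joint passes its speed limit or range.

ROBOT

A 6-joint arm with a two-finger parallel gripper is mounted at the origin on the work surface. World frame = base frame: x ahead of the robot, y to its left, z up, the work surface at z = 0. Lengths are in m, angles in degrees, forces in N, time in s.
With the tool pointing down it reaches from about 0.3 to 0.775 m from the base axis. Payload 14.6 kg.
Tool frame: the origin (TCP) lies where the fingers leave the gripper's body, on its centre line; the fingertips stand 73 mm ahead of it and the grasp point (between the pads) lies 54 mm ahead of it (pinch_z is the distance from the TCP to the grasp point, in m); z points along the fingers, y is the line along which they close (so a half turn about z gives the same grasp; the last joint's range is limited). The gripper opens to 85 mm and grips with 20 to 120 N. Pads are 22 mm wide; open, the fingers measure 114 mm over their backs; the gripper's body (76 mm by 85 mm) begins 54 mm behind the grasp point. The pads swing forward as they close: fully open they stand 13 mm farther back than shut.
Start: joints at [64.022, 17.183, 87.147, -0, 75.671, -3.816], TCP at [0.207, 0.509, 0.304] pointing down, gripper open.
Joint ranges: [-173.82, 173.82], [-45.26, 126.66], [13.44, 144.39], [-59.66, 239.66], [0, 175.72], [-146.38, 146.38]. Speed limits (degrees/s): [127.2, 127.2, 147.25, 180, 180, 180].

INTERFACE

Orientations are given as a 3x3 rotation matrix whose columns are the frame's x, y, z axes.
In Python, from cell import move_ptp, line_to, move_j, grip, hold, ik, observe, snapshot, IKError, hand_in, pinch_z gives the robot as it stands. Calls block until the motion is done:
- move_ptp(position, orientation): joint-space move of the TCP to a pose.
- line_to(position, rotation=None, v=0.15, guard=None): straight line of the TCP; rotation=None keeps the orientation; v is the mean speed in m/s. With guard (N) it stops when the force on the tool has changed by that much, and returns True; else False.
- move_j(angles): joint-space move.
- grip(opening, effort=None): finger opening in m; effort is the grip in N (None keeps the last); returns when the fingers have stopped.
- hold(seconds).
- ik(position, orientation): joint angles nearest the present ones, or None.
- observe(): the state.
- snapshot(name): name is "scene" or "side" or "wrist"; returns a dict with "frame" (384x512x3 uint8, blue, green, red), "mtx" (3x3 intrinsics, pixels), "eye" and "attitude" of the camera in the world. Camera axes: x right, y up, looking along -z (the intrinsics and any distortion apply to the point x, -y, -z); pixel columns grow to the right and rows downward; lengths in m; the calibration is good to about 2 mm. A picture is of the moment at which its call begins. There is no depth.
A pose or a line that the arm cannot do raises IKError and nothing moves.
- hand_in(): hands the job in; it is judged then, once.
The state is a dict: "time": time; "joints": joint angles; "dq": joint speeds; "joint_torque": joint torques, N m; "position": TCP position; "eef_rot": TCP orientation; "wrist_force": force on the tool from outside, world axes, zero at the start; "torque": the same for the moment, N m; "width": finger opening in m; "finger_force": force on a finger pad.
Only numpy, scipy, OpenCV 4.12 (cv2) and the standard library are available. Lean on these libraries where they do the work, as an engineer would, in place of code of your own. Each camera call takes 0.05 s, during which the arm holds its last target. There are 200 camera calls.

## Working session

There is one attempt and no reset: what is moved stays moved. The work goes in short steps, each a Python script; the robot and the scene stay as the last script left them, time stands still between calls to the robot, and variables do not carry over. Pictures are saved under pics/ and viewed, at most 10 in all, crops included, and the job is handed in when it is done.

```bash
ls; mkdir -p pics
python3 - <<'E'
from cell import *
import cv2
for n in ("scene","side"):
    s=snapshot(n); cv2.imwrite(f"pics/{n}0.png",s["frame"]); print(n,s["mtx"],s["eye"],s["attitude"],[k for k in s])
print(observe()["time"],pinch_z)
E
```

```text
pics
scene [[394.66621532   0.         258.04914797]
 [  0.         394.66621532 194.87263179]
 [  0.           0.           1.        ]] [ 1.2540606  -0.22860289  0.81235581] [[ 0.27997168 -0.7221085   0.63259401]
 [ 0.96000704  0.2095403  -0.18568616]
 [ 0.00153161  0.65928157  0.75189459]] ['frame', 'mtx', 'eye', 'attitude']
side [[465.74865886   0.         257.56509732]
 [  0.         465.74865886 190.22034086]
 [  0.           0.           1.        ]] [0.35649414 0.57256916 0.80260799] [[-0.92985597  0.293705   -0.22159704]
 [-0.36762228 -0.71729848  0.59189251]
 [ 0.01489057  0.6318388   0.77495678]] ['frame', 'mtx', 'eye', 'attitude']
0.1 0.0539
```

View pics/scene0.png

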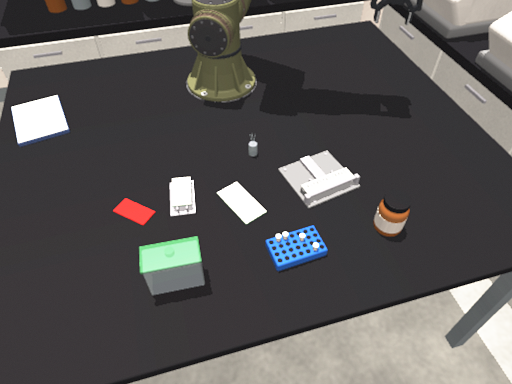

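View pics/side0.png

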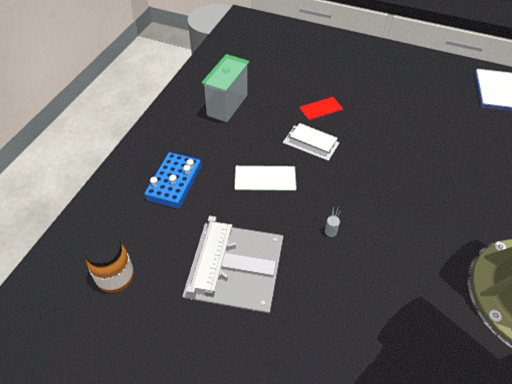

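The scene shows these candidates:
- A red plate at scene (134,211), which is not the target.
- A white plate lying on the bench at scene (241,202) / side (265,178). It is larger.
- A smaller white plate on the steel rest at scene (182,193) / side (313,139). It fits best, being on the rest, white and smaller.

The board is at side (235,265), with its bridge on the left. I'll confirm with an enlarged crop.

```bash
cat > h.py <<'E'
import numpy as np, cv2
from cell import *
def proj(s,P):
    p=(np.atleast_2d(P)-s["eye"])@np.array(s["attitude"]); p=p*[1,-1,-1]
    q=p@np.array(s["mtx"]).T; return q[:,:2]/q[:,2:]
def back(s,px,z):
    d=np.c_[np.atleast_2d(px),np.ones(len(np.atleast_2d(px)))]@np.linalg.inv(s["mtx"]).T*[1,-1,-1]
    d=d@np.array(s["attitude"]).T; e=np.array(s["eye"])
    return e+d*((z-e[2])/d[:,2])[:,None]
E
python3 - <<'E'
from h import *
a=snapshot("side"); f=a["frame"]
c1=cv2.resize(f[115:165,275:350],None,fx=5,fy=5,interpolation=cv2.INTER_CUBIC)
c2=cv2.resize(f[210:315,180:290],None,fx=5,fy=5,interpolation=cv2.INTER_CUBIC)
o=np.zeros((525,800,3),np.uint8); o[:,:550]=c2; 
c1=cv2.resize(c1,(250,167)); 
o[:167,550:]=c1
b=snapshot("scene")["frame"][170:222,150:202]; o[200:450,550:]=cv2.resize(b,(250,250),interpolation=cv2.INTER_CUBIC)
cv2.imwrite("pics/c1.png",o)
s=snapshot("side")
print(back(s,[[313,139]],.024),back(s,[[235,265],[275,266],[223,262]],.02))
E
```

```text
[[ 0.51496291 -0.21802606  0.024     ]] [[0.55233332 0.16310708 0.02      ]
 [0.48050606 0.13634949 0.02      ]
 [0.57632121 0.16572599 0.02      ]]
```

View pics/c1.png

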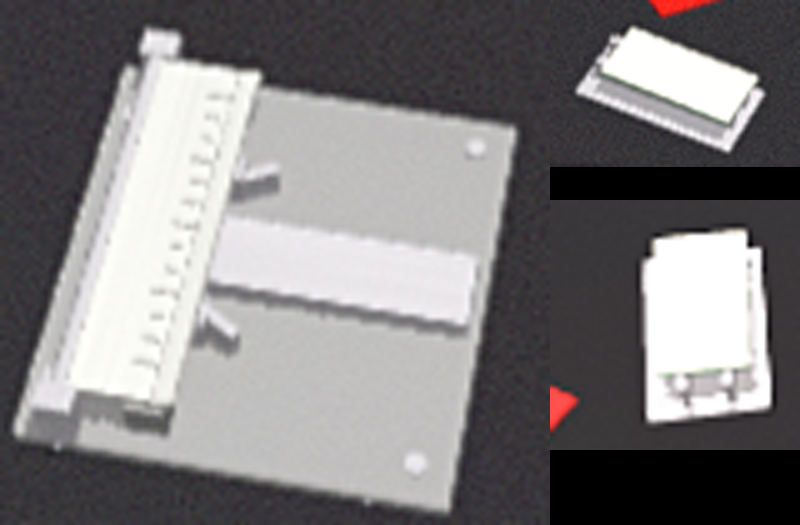

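The crop confirms it: the small white plate lies on the two bars of the rest, with corners about (300,123), (338,138), (331,152) and (290,137) in the side picture. The board's bed, cheeks and bridge are clear. Now the poses.

Run:
```python
from h import *
s=snapshot("side")
P=back(s,[[299.6,123.1],[338,138.4],[330.8,151.6],[290,136.6]],.024)
print(P.round(4),P.mean(0)); 
for i in range(4): d=P[(i+1)%4]-P[i]; print(np.linalg.norm(d).round(4),np.degrees(np.arctan2(d[1],d[0])))
B=back(s,[[283.4,235.4],[269.6,312.]],.008); print(B); d=B[1]-B[0]; n=np.linalg.norm(d); print(n)
y=-d/n
if True:
    x=np.array([y[1],-y[0],0]);print("x",x, x if x[0]>0 else -x)
    x=x if x[0]>0 else -x
    print("yaw",np.degrees(np.arctan2(x[1],x[0])),"origin",B.mean(0)+x*.07)
E=back(s,[[275,261.4]],.02);print(E)
# vial, others
print(back(s,[[332,233]],0.0), back(s,[[265,178]],0.004))
w=snapshot("wrist"); print(w["eye"],np.array(w["attitude"]).round(3),w["mtx"]); o=observe(); print(o["position"],o["eef_rot"])
```

```text
[[ 0.5618 -0.2584  0.024 ]
 [ 0.4604 -0.2428  0.024 ]
 [ 0.4643 -0.1941  0.024 ]
 [ 0.5682 -0.2048  0.024 ]] [ 0.51368582 -0.22501117  0.024     ]
0.1026 171.23924603047317
0.0488 85.38829966201664
0.1044 -5.8892854284931415
0.0539 -96.78800833554405
[[0.49110752 0.05637926 0.008     ]
 [0.45861203 0.22265728 0.008     ]]
0.16942354045189562
x [-0.98143397 -0.19180033  0.        ] [ 0.98143397  0.19180033 -0.        ]
yaw 11.05786829834368 origin [0.54356015 0.15294429 0.008     ]
[[0.48400113 0.12685823 0.02      ]]
[[0.40095516 0.00752427 0.        ]] [[ 0.582401  -0.0769235  0.004    ]]
[0.13372726 0.53833454 0.37432793] [[ 0.377 -0.881 -0.285]
 [ 0.926  0.359  0.118]
 [-0.001 -0.309  0.951]] [[277.96659812   0.         258.55448154]
 [  0.         277.96659812 194.40144479]
 [  0.           0.           1.        ]]
[0.20747255 0.50932938 0.30374351] [[-9.26105851e-01  3.77263749e-01 -1.31050756e-04]
 [ 3.77263772e-01  9.26105808e-01 -2.80301876e-04]
 [ 1.56191296e-05 -3.09029910e-04 -9.99999952e-01]]
```

Poses are consistent: plate about 103 x 51 mm at (0.514,-0.225), and base width 169 mm with the seat near (0.544,0.153) at yaw 11°. Next I'll take a close look above the board, then above the plate.

```bash
cat >> h.py <<'E'
def R(yaw):
    a=np.radians(yaw); x=np.array([np.cos(a),np.sin(a),0]); y=np.array([-x[1],x[0],0])
    return np.c_[-x,y,[0,0,-1]]
def pt(c,yaw,u,v=0,z=0):
    a=np.radians(yaw); return np.array([c[0]+u*np.cos(a)-v*np.sin(a),c[1]+u*np.sin(a)+v*np.cos(a),z])
E
python3 - <<'E'
from h import *
import pickle
D={}
move_ptp(pt([.5436,.1529],11.06,-.03,0,.21),R(11.06)); hold(.3); D["b"]=snapshot("wrist")
move_ptp(pt([.5137,-.225],-7.5,-.01,0,.21),R(-7.5)); hold(.3); D["p"]=snapshot("wrist")
pickle.dump(D,open("D.pkl","wb")); print(observe()["time"],observe()["joints"])
for k in D: cv2.imwrite(f"pics/w{k}.png",cv2.resize(D[k]["frame"],(800,600),interpolation=cv2.INTER_CUBIC))
E
```

```text
4.2 [-2.77064231e+01  2.27525258e+01  9.28393025e+01  1.25388674e-03
  6.44079381e+01 -1.10247449e+02]
```

View pics/wb.png

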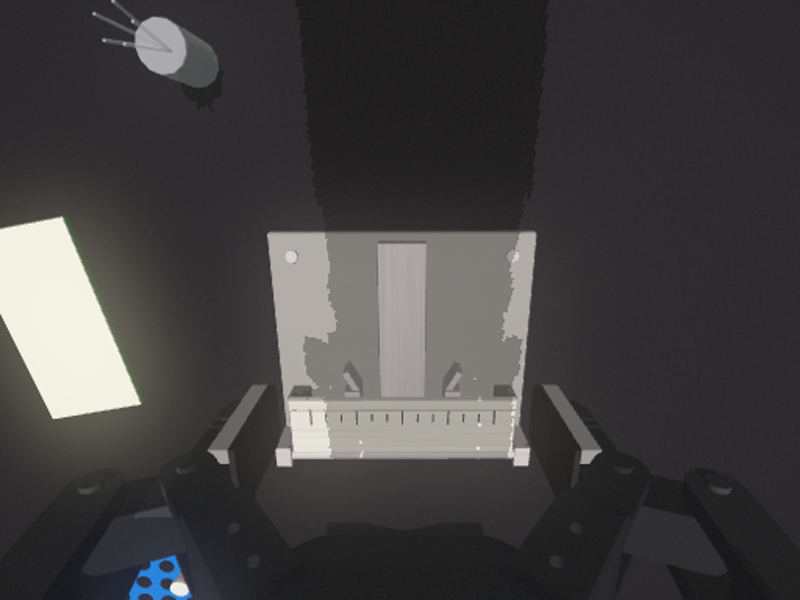

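View pics/wp.png

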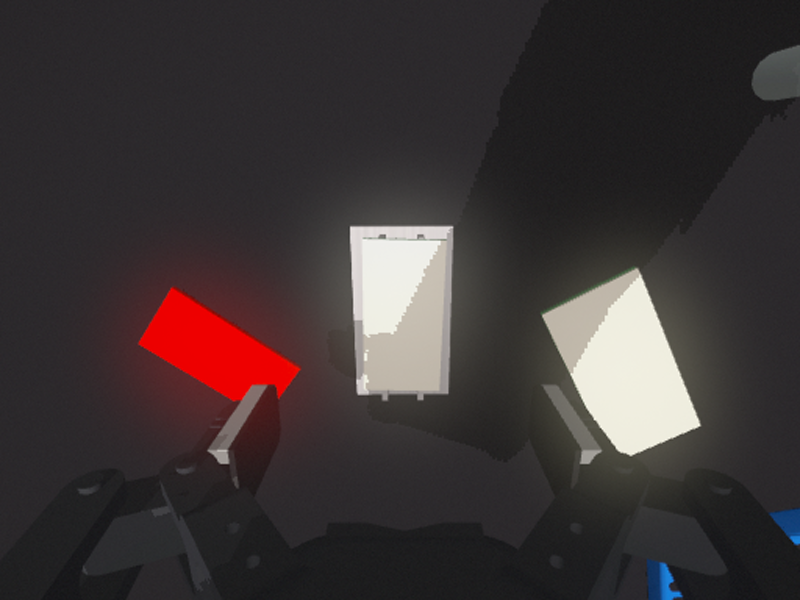

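The board view shows the bed front corners at (378,241) and (426,241), the base corners at (267,233) and (536,233), and the bridge edge at row ~397. The plate view shows the plate at about (362,238), (446,240), (443,391) and (365,391) on the rest. The larger white plate and the red one lie beside it.

Run:
```python
from h import *
import pickle
D=pickle.load(open("D.pkl","rb"))
def q(k,p,z): return back(D[k],(np.array(p)+.5)/1.5625-.5,z)
def loc(P,c,yaw):
    a=np.radians(yaw); d=P[:,:2]-c; return np.c_[d@[np.cos(a),np.sin(a)],d@[-np.sin(a),np.cos(a)]].round(4)
c=[.5436,.1529]
print("bed",loc(q("b",[[378,241],[426,241],[379,396],[425,396]],.02),c,11.06))
print("base",loc(q("b",[[267.5,232.5],[536,232.5]],.008),c,11.06))
print("bridge",loc(q("b",[[290,398],[515,398]],.030),c,11.06))
c=[.5137,-.225]
print("plate",loc(q("p",[[362,238],[446,239],[443.5,392],[364,392]],.024),c,-7.5))
print("foot",loc(q("p",[[350,226],[453,226],[448.5,395],[357.5,395]],.004),c,-7.5))
f=D["p"]["frame"]; cv2.imwrite("pics/wp2.png",cv2.resize(f[135:262,215:300],(536,800*0+600+0),interpolation=cv2.INTER_CUBIC) if 0 else cv2.resize(f[140:258,218:298],None,fx=5,fy=5,interpolation=cv2.INTER_CUBIC))
```

```text
bed [[-0.0652 -0.0165]
 [-0.0652  0.0125]
 [ 0.0402 -0.0177]
 [ 0.0401  0.0134]]
base [[-0.0685 -0.0864]
 [-0.0686  0.0819]]
bridge [[ 0.0359 -0.0752]
 [ 0.0358  0.0716]]
plate [[-0.0472 -0.0257]
 [-0.0467  0.0241]
 [ 0.0553  0.0255]
 [ 0.0554 -0.0274]]
foot [[-0.0515 -0.035 ]
 [-0.0516  0.0301]
 [ 0.069   0.0312]
 [ 0.0691 -0.0342]]
```

View pics/wp2.png

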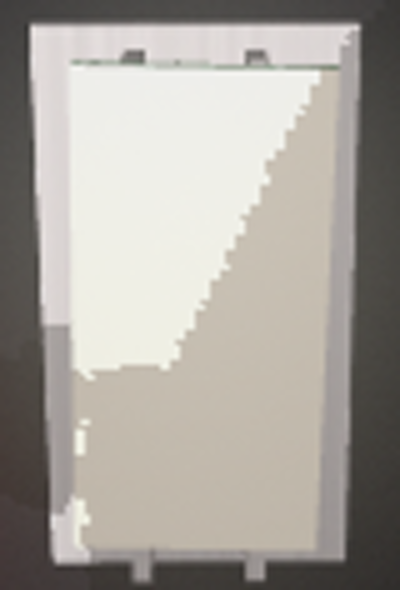

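Pose fixes: plate centre offset (u +4 mm, v −1.3 mm) with yaw ≈ −8.0°, and seat offset (u +0.5 mm, v −2.1 mm) with yaw 11.06°. Grasping now.

```bash
python3 - <<'E'
from h import *
c=pt([.5137,-.225],-7.5,.004,-.0013); yw=-8.0
grip(.066,25)
line_to(pt(c,yw,-.012,0,.13),R(yw),v=.2)
print(line_to(pt(c,yw,-.012,0,.080),v=.06,guard=6))
o=observe(); print(o["position"],o["wrist_force"])
if o["position"][2]<.083:
    grip(.03,25); o=observe(); print(o["width"],o["finger_force"],o["wrist_force"])
    line_to(pt(c,yw,-.012,0,.16),v=.12); hold(.2)
    o=observe(); print(o["time"],o["width"],o["finger_force"],o["wrist_force"])
    s=snapshot("wrist"); cv2.imwrite("pics/g.png",s["frame"][120:330,130:390])
    import pickle; pickle.dump(s,open("g.pkl","wb"))
E
python3 -c "
import cv2;f=cv2.imread('pics/g.png');cv2.imwrite('pics/g3.png',cv2.resize(f,(743,600),interpolation=cv2.INTER_CUBIC))"
```

```text
False
[ 0.50577653 -0.22523003  0.08032862] [-0.14580455 -0.51641491  0.04248176]
0.0492850393934601 25.634416937828064 [-1.22197891  0.20537752  6.43362598]
7.3667 0.049142786296282735 25.938186943531036 [ 0.221766   -0.18419839  0.34218838]
```

View pics/g3.png

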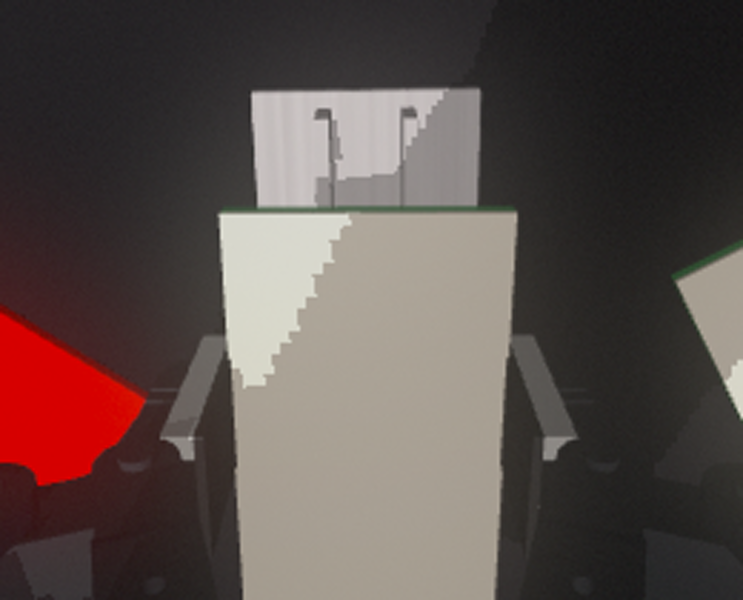

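The grasp is straight: plate edges are symmetric between the pads, with its rear edge at row 212. Next: carry it over, then lower onto the bed short of the bridge.

```bash
cat >> h.py <<'E'
SEAT=pt([.5436,.1529],11.06,.0005,-.0021); SY=11.06
def sl(p):
    a=np.radians(SY); d=np.array(p)[:2]-SEAT[:2]; return np.array([d@[np.cos(a),np.sin(a)],d@[-np.sin(a),np.cos(a)]]).round(4)
E
python3 - <<'E'
from h import *
import pickle
s=pickle.load(open("g.pkl","rb")); o=observe()
P=back(s,np.array([[219,212],[516,212]])/2.858+[130,120],o["position"][2]-.0603+.004)
L=(P-o["position"])@np.array(o["eef_rot"]); print("rear corners in tool",L.round(4))
du=float(np.mean(-L[:,0]))+.05   # plate centre along slide dir, rel. TCP
print("du",du)
du=np.clip(du,.006,.018)
line_to(pt(SEAT,SY,-.034-du,0,.17),R(SY),v=.25)
line_to(pt(SEAT,SY,-.034-du,0,.088),v=.12)
print(line_to(pt(SEAT,SY,-.034-du,0,.076),v=.015,guard=4)); hold(.2)
o=observe(); print(o["time"],o["position"],o["wrist_force"],sl(o["position"]),o["width"])
s=snapshot("wrist"); pickle.dump(s,open("b2.pkl","wb")); cv2.imwrite("pics/b2.png",cv2.resize(s["frame"][130:330,130:390],(780,600),interpolation=cv2.INTER_CUBIC))
E
```

```text
rear corners in tool [[ 0.0385 -0.0259  0.0563]
 [ 0.0385  0.0239  0.0563]]
du 0.011483021981651825
True
10.625 [0.4999002  0.14221603 0.08031804] [ 0.50794095 -0.25059416  6.21680081] [-0.0454 -0.    ] 0.04881837206591739
```

View pics/b2.png

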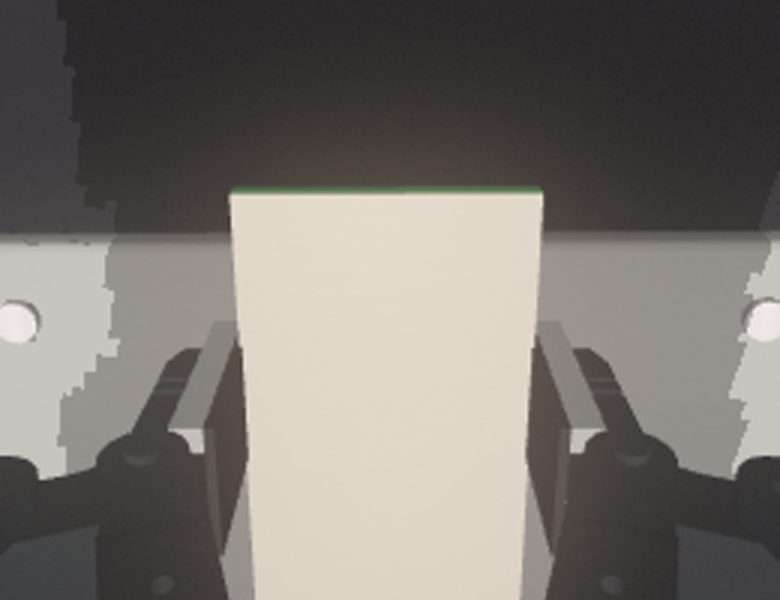

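The plate lies flat on the bed, centred (plate mid 387 against the screw mid 390) and square to the base edge. Now sliding it home under guard.

Run:
```python
from h import *
du=.0115
z=observe()["position"][2]
def rep(t): o=observe(); f=o["wrist_force"]; a=np.radians(SY); print(t,o["time"],sl(o["position"])+[du,0],o["position"][2],"fx",(f[0]*np.cos(a)+f[1]*np.sin(a)).round(2),"fz",f[2].round(2),o["finger_force"])
print(line_to(pt(SEAT,SY,-.006-du,0,z),v=.03,guard=9)); rep("a")
if sl(observe()["position"])[0]+du>-.009:
    print(line_to(pt(SEAT,SY,.006-du,0,z),v=.01,guard=7)); rep("b")
    hold(.3); rep("c")
s=snapshot("wrist"); s2=snapshot("side")
a=cv2.resize(s["frame"][100:350,110:410],(480,400)); b=cv2.resize(s2["frame"][200:320,170:300],(433,400),interpolation=cv2.INTER_CUBIC)[:, :310]
cv2.imwrite("pics/e.png",np.hstack([a,b]))
```

```text
False
a 11.7667 [-0.006  0.   ] 0.08036160007864752 fx -1.71 fz 4.73 26.442372500896454
True
b 12.5417 [0.001 0.   ] 0.080325872441555 fx -2.69 fz 7.53 26.601199507713318
c 12.8417 [0.0009 0.    ] 0.08034818736484448 fx -2.37 fz 6.25 26.56975418329239
```

View pics/e.png

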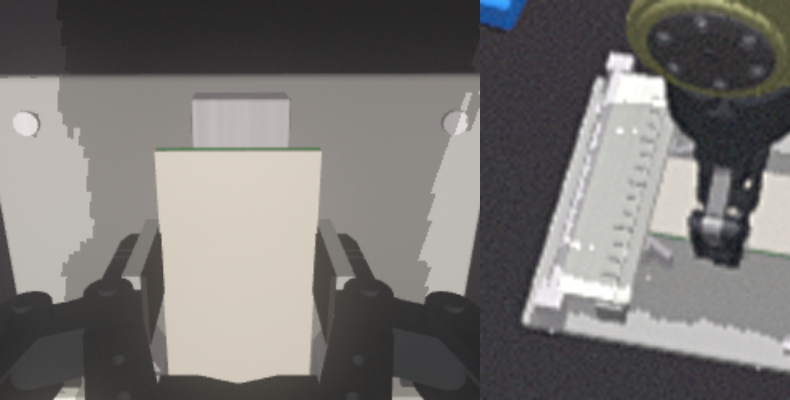

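The plate's edge is under the bridge, the bridge is down, and the arm stopped at u=+1 mm. A slightly firmer push, plus the visible bed length (should be 15 mm), will show whether it is really home.

Run:
```python
from h import *
du=.0115
s=snapshot("wrist")
g=lambda p:np.array(p)/1.6+[110,100]
print("bed",[sl(p) for p in back(s,g([[193,98],[289,98]]),.02)],"rear",[sl(p) for p in back(s,g([[156,151.5],[321,151.5]]),.024)])
a=np.radians(SY)
def rep(t): o=observe(); f=o["wrist_force"]; print(t,o["time"],sl(o["position"])+[du,0],o["position"][2].round(5),"fx",(f[0]*np.cos(a)+f[1]*np.sin(a)).round(2),"fz",f[2].round(2))
z=observe()["position"][2]
print(line_to(pt(SEAT,SY,.006-du,0,z),v=.006,guard=10)); rep("push")
hold(.3); rep("held")
s=snapshot("wrist"); cv2.imwrite("pics/e2.png",cv2.resize(s["frame"][100:350,110:410],(480,400)))
```

```text
bed [array([-0.0646, -0.0142]), array([-0.0646,  0.0145])] rear [array([-0.0491, -0.0254]), array([-0.0491,  0.0242])]
True
push 13.3417 [0.0011 0.    ] 0.08035 fx -2.05 fz 6.38
held 13.6417 [0.0011 0.    ] 0.08034 fx -2.06 fz 6.31
```

View pics/e2.png

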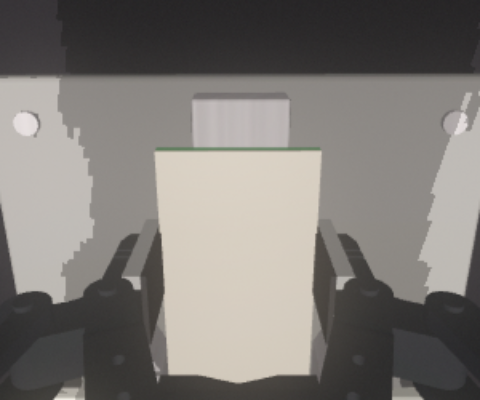

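The plate is home: it stopped hard under guard, 15.5 mm of bed shows (15 expected), it is under 1 mm off centre, and the down press is about 6 N. Handing in.

```bash
python3 -c "
from cell import *
print(hand_in())"
```

```text
the job is handed in; nothing more can be done
None
```

I handed the job in with the plate still gripped: it is under the bridge, hard against the stop, straight and pressed onto the bed with about 6 N. The bridge looked down in the last side picture, and the judge's verdict was not shown.

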